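Feed a board rack past the spring gate

TASK

Push the yellow press bar down with one fingertip to swing the red gate up out of the chute, and keep holding it open while another fingertip pushes the black board rack along the chute, past the gate, until it is fully home against the end stop; the gate must never touch the rack. Then let the gate spring shut behind the boards and move the hand clear. Only push, never lift the rack, and leave the flux jar, cutters and solder spool where they are.

Things in the scene. Friction and masses are not known exactly. Their poses are not given: they have to be found in the camera images.
- chute: Fixed aluminium chute, grey tester box (85 mm high) at its far end. Origin: mid-width, at table height. x = the rack's travel, y across, z up; the press bar is on the -y side, towards the robot. In this frame, mm: floor top z 6, x -200 to 180, open at the -x end; walls 4 thick, inner faces y -32 and 32, tops z 22.
- end_stop (a point): Middle of the face of the rubber end stop that the rack's front must meet: chute x 170 mm, y 0, z 26; 64 wide, from z 6 to 46.
- hinge (a point): Point on the gate's hinge line, beside the blade: chute x 66, y -42, z 50 mm. The line runs along the chute: a shaft of 8 mm diameter, chute x -207 to 83, between two posts 10 mm square and 56 high at x -212 and 88.
- gate (a joint): Gate angle (rad): 0 shut, hard stop at 1.1. Red blade and yellow press bar are one rigid piece on the shaft: pressing the bar down raises the blade. The rack passes from about 0.8; aim for 0.95 or more. A spring shuts it: about 2 N at the bar's edge when shut, 4 N fully open.
- bar_edge (a point): Middle of the press bar's outer edge. The bar: yellow plate 3 mm thick, chute x -205 to 35, reaching 40 mm out from the hinge line to a round edge of 5 mm radius; press it anywhere along, a fingertip can slide on it. Shut it slopes up outwards, edge axis at chute y -78, z 67 mm; at 0.95 rad y -77, z 31; at 1.1 rad y -74, z 26.
- blade (a point): Middle of the red gate blade, 5 mm thick along the chute, 26 wide, 32 high, at chute x 66 mm. Shut, it reaches over the wall and hangs into the chute over chute y -17 to 9, z 20 to 54 mm, and blocks the rack. Raised, its highest point is about 100 mm above the table.
- rack: Loose black rack, 0.2 to 0.45 kg, 150 mm long (x), 60 wide (y), in the chute with 2 mm play each side, x along the chute's x. Origin: centre of its underside. Green boards and end plates over its x -10 to 75 mm, 39 high; behind them an empty bay 5 high, x -70 to -10, into which the gate shuts at the end; then the push plate. Starts before the gate; home its origin is at chute x 95.
- push_face (a point): Centre of the rear face of the rack's upright push plate (60 mm wide, 60 high, 5 thick), 75 mm behind and 30 above the rack's origin: push here. With the rack home it is at chute x 20 mm, still before the gate, so the hand need not pass the gate.
- flux: Amber flux jar, 36 mm diameter, 55 high, origin at the centre of its underside. Leave alone.
- cutters: Side cutters with teal handles lying flat, about 110 x 54 x 15 mm, origin under the pivot. Leave alone.
- spool: White solder spool standing on its flange, 48 mm diameter, 36 high, origin at the centre of its underside. Leave alone.
Things that resemble listed ones, but are neither listed nor needed, are in the scene too. There is more than one size of the rack; the one meant has the size given above.

How it is judged (in metres and radians):
On the way, in this order (a step that is already met when the one before it is completed fails the run):
1. a finger holds the gate open with the rack still before it (value of joint gate above 0.7 rad and contact force between the fingers and gate above 0.3 N and x of rack in the frame of chute below 0 m), for 0.2 s.
2. the boards are past the gate while a finger still holds it open (x of rack in the frame of chute above 0.083 m and value of joint gate above 0.7 rad and contact force between the fingers and gate above 0.3 N), for 0.1 s.
At the end, for the whole second after the job is handed in: The rack lies flat on the chute floor, at rest, within 6 mm of the end stop; the gate is shut again behind the boards (below 0.06 rad); the jar, cutters and spool are within 20 mm of where they were (x of rack in the frame of chute between 0.089 and 0.1 m and z of rack in the frame of chute between 0.003 and 0.009 m and angle between rack's own z axis and vertical below 0.06 rad and value of joint gate below 0.06 rad and linear speed of rack below 0.01 m/s and distance of each of flux, cutters, spool from where it was at the start of the episode below 0.02 m); the robot touches nothing.
It fails at once if the gate touches the rack (more than 1 N) (contact force between gate and rack above 1 N).
It fails at once if the rack is lifted (more than 12 mm) or tipped (z of rack in the frame of chute above 0.018 m or angle between rack's own z axis and vertical above 0.2 rad).
It fails at once if the flux is disturbed (more than 20 mm or tipped) (distance of flux from where it was at the start of the episode above 0.02 m or angle between flux's own z axis and vertical above 0.3 rad).
It fails at once if the cutters is disturbed (more than 20 mm or tipped) (distance of cutters from where it was at the start of the episode above 0.02 m or angle between cutters's own z axis and vertical above 0.3 rad).
It fails at once if the spool is disturbed (more than 20 mm or tipped) (distance of spool from where it was at the start of the episode above 0.02 m or angle between spool's own z axis and vertical above 0.3 rad).
It also fails if it takes over 43 s, if anything falls off the work surface, if the arm or the gripper's body presses on something with over 40 N, if the wrist force passes 120 N, or if a joint passes its speed limit or range.

ROBOT

A 6-joint arm with a two-finger parallel gripper is mounted at the origin on the work surface. World frame = base frame: x ahead of the robot, y to its left, z up, the work surface at z = 0. Lengths are in mm, angles in rad, forces in N, time in s.
With the tool pointing down it reaches from about 300 to 825 mm from the base axis. Payload 5.4 kg.
Tool frame: the origin (TCP) lies on the mounting face of the last link; the fingertips stand 190 mm ahead of it and the grasp point (between the pads) lies 171 mm ahead of it (pinch_z is the distance from the TCP to the grasp point, in mm); z points along the fingers, y is the line along which they close (so a half turn about z gives the same grasp; the last joint's range is limited). The gripper opens to 92 mm and grips with 3 to 60 N. Pads are 20 mm wide; open, the fingers measure 128 mm over their backs; the gripper's body (75 mm by 189 mm) begins 69 mm behind the grasp point.
Start: joints at [1.134, 0.158, 1.597, -0, 1.386, -0.21], TCP at [129.307, 560.257, 404.701] pointing down, gripper open.
Joint ranges: [-2.91, 2.91], [-0.94, 2.29], [0.18, 2.7], [-1.29, 4.43], [0.17, 2.64], [-3, 3]. Speed limits (rad/s): [2.57, 2.57, 3.14, 3.14, 3.14, 3.14].

INTERFACE

Orientations are given as a unit quaternion [x, y, z, w].
In Python, from station import move_ptp, line_to, movej, command_gripper, dwell, solve_ik, camera, camera_info, MotionError, sign_off, get_time, get_joint_positions, get_joint_vel, get_effort, get_ee_pos, get_tool_rot, get_wrist_force, get_moment, get_width, get_gripper_force, pinch_z gives the robot as it stands. The module is installed in compiled form; this text tells all that it offers. Calls block until the motion is done:
- move_ptp(position, orientation): joint-space move of the TCP to a pose.
- line_to(position, rotation=None, speed=150, until_force=None): straight line of the TCP; rotation=None keeps the orientation; speed is the mean speed in mm/s. With until_force (N) it stops when the force on the tool has changed by that much, and returns True; else False.
- movej(angles): joint-space move.
- command_gripper(opening, force=None): finger opening in mm; force is the grip in N (None keeps the last); returns when the fingers have stopped.
- dwell(seconds).
- solve_ik(position, orientation): joint angles nearest the present ones, or None.
- camera(name): name is "scene" or "top" or "wrist"; returns the picture (400x640x3 uint8, red, green, blue); there is no depth.
- camera_info(name): a dict with "camera_matrix" (3x3 intrinsics, pixels), "T" (4x4, takes a point from camera to world coordinates); the wrist camera has in their place "tool_from_camera" (4x4, takes a point from camera to tool coordinates, whose origin is the TCP and whose axes are the flange's). Camera axes: x right, y down, z forward; pixel columns grow to the right and rows downward; lengths in mm; the calibration is good to about 2 mm. The wrist camera is an equidistant fisheye: a pixel r from the principal point sees the ray r / f radians off the axis. A picture is of the moment at which its call begins: read the wrist's pose just before it. camera_info takes no time and is no camera call.
A pose or a line that the arm cannot do raises MotionError and nothing moves.
- sign_off(): hands the job in; it is judged then, once.
Readings, each from a call of its own:
- get_time(): time.
- get_joint_positions(): joint angles.
- get_joint_vel(): joint speeds.
- get_effort(): joint torques, N m.
- get_ee_pos(): TCP position.
- get_tool_rot(): TCP orientation.
- get_wrist_force(): force on the tool from outside, world axes, zero at the start.
- get_moment(): the same for the moment, N m.
- get_width(): finger opening in mm.
- get_gripper_force(): force on a finger pad.
Only numpy, scipy, OpenCV 4.12 (cv2) and the standard library are available. Lean on these libraries where they do the work, as an engineer would, in place of code of your own. Each camera call takes 0.05 s, during which the arm holds its last target. There are 200 camera calls.

## Working session

There is one attempt and no reset: what is moved stays moved. The work goes in short steps, each a Python script; the robot and the scene stay as the last script left them, time stands still between calls to the robot, and variables do not carry over. Pictures are saved under pics/ and viewed, at most 10 in all, crops included, and the job is handed in when it is done.

```bash
mkdir -p pics; python3 - <<'E'
from station import *
import cv2, numpy as np
for n in ("scene","top"):
    cv2.imwrite(f"pics/{n}0.png",camera(n)[:,:,::-1])
    i=camera_info(n);print(n,np.round(i["camera_matrix"],1).tolist(),np.round(i["T"],4).tolist())
print(get_time(),get_tool_rot(),get_width(),pinch_z)
E
```

```text
scene [[429.0, 0.0, 317.2], [0.0, 429.0, 197.9], [0.0, 0.0, 1.0]] [[0.6504, 0.4835, -0.5858, 1198.4321], [0.7596, -0.4062, 0.508, -608.031], [0.0076, -0.7754, -0.6315, 809.8025], [0.0, 0.0, 0.0, 1.0]]
top [[439.5, 0.0, 318.0], [0.0, 439.5, 202.0], [0.0, 0.0, 1.0]] [[0.0229, -0.9805, 0.1954, 298.8041], [-0.9997, -0.0244, -0.0051, 10.1213], [0.0098, -0.1952, -0.9807, 1155.0408], [0.0, 0.0, 0.0, 1.0]]
0.1 [ 1.13141521e-01  9.93578544e-01 -7.76211175e-04 -2.63794944e-04] 91.59705666602706 171.4
```

View pics/scene0.png

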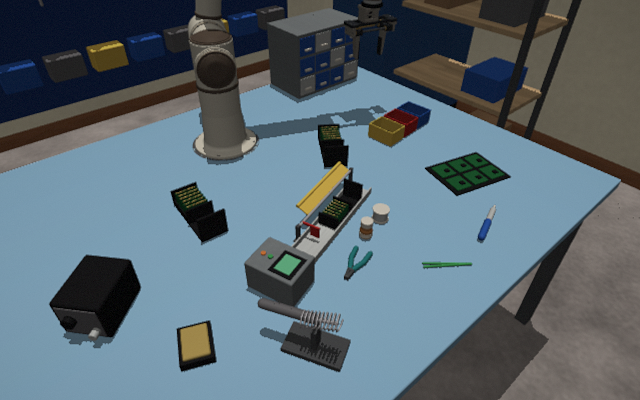

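View pics/top0.png

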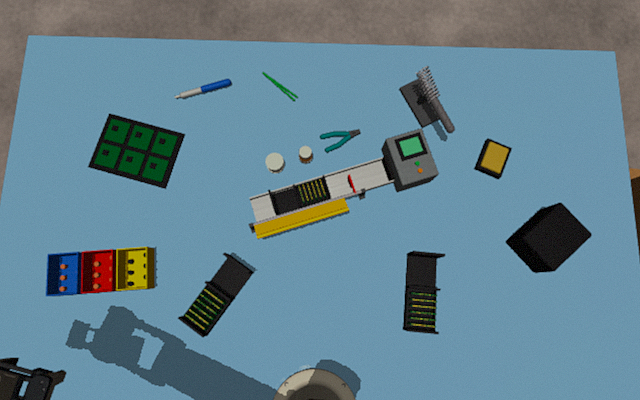

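Three black racks appear in the top view: (302,193) in the chute, (217,293) and (422,291) loose on the table. The one meant is in the chute before the gate. I'll confirm it in an enlarged crop.

```bash
python3 - <<'E'
import cv2, numpy as np
a=cv2.imread("pics/top0.png")[120:250,235:445]; b=cv2.imread("pics/scene0.png")[155:305,235:400]
a=cv2.resize(a,None,fx=3.8,fy=3.8,interpolation=cv2.INTER_CUBIC)
b=cv2.resize(b,None,fx=4,fy=4,interpolation=cv2.INTER_CUBIC)
cv2.imwrite("pics/c1.png",a);cv2.imwrite("pics/c2.png",b)
E
```

```text
(no output)
```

View pics/c1.png

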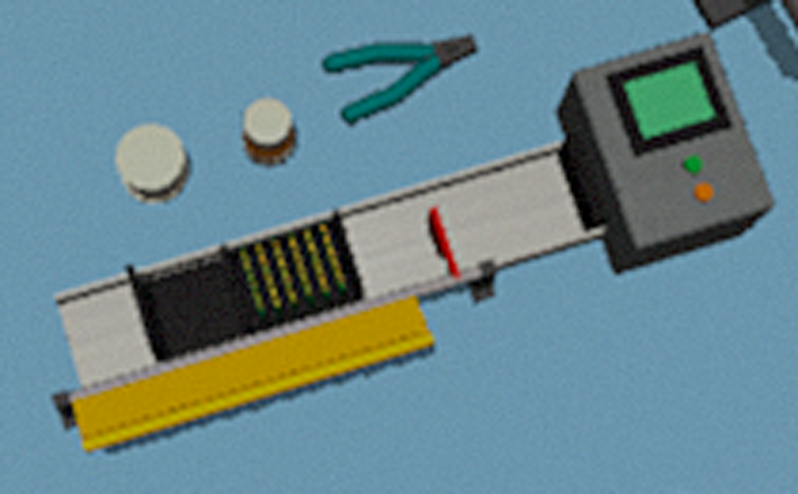

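View pics/c2.png

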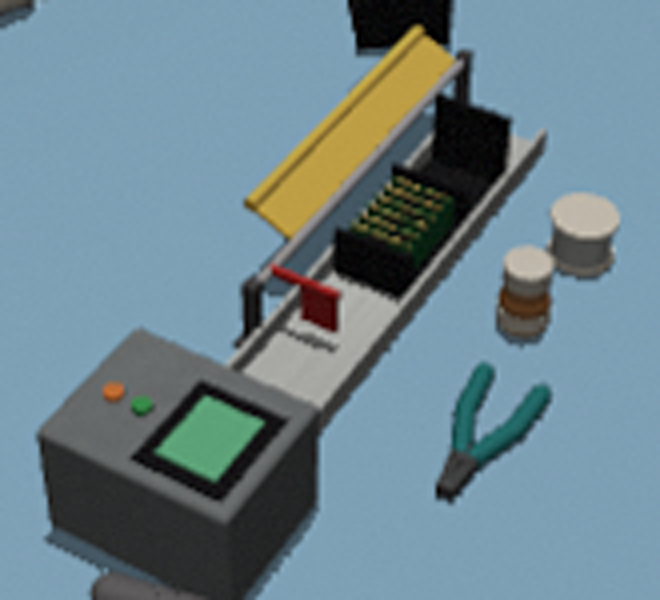

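Top view: the rack lies in the chute, push plate at about (270,192), boards at (302,193), red gate ahead of it at (352,184). Its size against the chute fits, so it is the one meant. Now I'll fit the chute pose and rack x from pixels in both pictures.

```bash
cat > fit.py <<'E'
from station import *
import numpy as np, cv2
from scipy.optimize import least_squares
def proj(n,P):
    i=camera_info(n);T=np.linalg.inv(i["T"]);q=(T[:3,:3]@np.asarray(P,float).T).T+T[:3,3]
    q=q@np.array(i["camera_matrix"]).T
    return q[:,:2]/q[:,2:]
def w(p,P):
    c,s=np.cos(p[2]),np.sin(p[2]);P=np.asarray(P,float)
    return np.c_[p[0]+c*P[:,0]-s*P[:,1],p[1]+s*P[:,0]+c*P[:,1],P[:,2]]
# name, chute points (rack relative flagged), crop px
top=[((-200,36,22),(56,298)),((-205,-82,65),(85,450)),((35,-82,65),(433,347)),((88,-42,56),(487,267)),((66,9,54),(434,208))]
sc=[((-205,-80,71),(420,25)),((35,-83,67),(247,203)),((88,-42,56),(253,280)),((-212,-42,56),(464,54)),((-200,36,22),(546,133))]
rt=[((-75,30,66),(130,268)),((75,30,45),(337,212))]
rs=[((-75,-30,66),(440,98)),((-75,30,66),(512,121)),((75,-30,45),(338,231)),((75,30,45),(410,262))]
def res(p):
    r=[]
    for n,L,R,o,k in(("top",top,rt,(235,120),3.8),("scene",sc,rs,(235,155),4)):
        P=[a for a,_ in L]+[(a[0]+p[3],a[1],a[2]) for a,_ in R]
        u=np.array([b for _,b in L+R])/k+o
        r.append(proj(n,w(p,P))-u)
    return np.vstack(r)
f=least_squares(lambda p:res(p).ravel(),[400,0,-1.3,-80],x_scale=[100,100,.1,100],loss="soft_l1")
p=f.x
if __name__=="__main__":
    print(p,np.round(res(p),1).tolist())
    np.save("p.npy",p)
E
python3 fit.py
```

```text
[563.21537293 -15.00971493  -1.24413649 -68.39799335] [[-0.7, -1.3], [0.0, 0.1], [0.2, -1.1], [0.4, -0.1], [-0.0, -0.3], [-0.6, -1.3], [1.1, -1.4], [-0.6, -0.1], [-1.0, -0.6], [-0.2, 0.1], [0.3, -0.8], [0.4, -1.5], [-0.6, -1.7], [-0.1, -1.0], [-1.4, -0.6], [0.0, -0.7]]
```

```bash
cat > h.py <<'E'
from station import *
import numpy as np, cv2, os
from scipy.spatial.transform import Rotation as R
p=np.load("p2.npy" if os.path.exists("p2.npy") else "p.npy")
def w(P,p=p):
    c,s=np.cos(p[2]),np.sin(p[2]);P=np.atleast_2d(np.asarray(P,float))
    return np.c_[p[0]+c*P[:,0]-s*P[:,1],p[1]+s*P[:,0]+c*P[:,1],P[:,2]]
def quat(sg):  # tool z down, tool y = sg*chute y
    y=sg*np.array([-np.sin(p[2]),np.cos(p[2]),0]);z=np.array([0,0,-1.])
    return R.from_matrix(np.c_[np.cross(y,z),y,z]).as_quat()
def tcp(x,y,ztip): return w([x,y,ztip+190])[0]
def wproj(P,pos,q):
    C=camera_info("wrist");M=np.array(C["tool_from_camera"]);K=np.array(C["camera_matrix"])
    t=R.from_quat(q).inv().apply(np.atleast_2d(P)-pos)
    c=(t-M[:3,3])@M[:3,:3]
    r=np.hypot(c[:,0],c[:,1]);th=np.arctan2(r,c[:,2])
    return np.c_[K[0,2]+K[0,0]*th*c[:,0]/r,K[1,2]+K[1,1]*th*c[:,1]/r]
E
python3 - <<'E'
from h import *
for sg in(1,-1):
    for x,z in((-167,150),(-167,30),(12,150),(12,30)):
        s=solve_ik(tcp(x,-39.5,z),quat(sg));print(sg,x,z,None if s is None else np.round(s,2))
sg=min((1,-1),key=lambda s:abs((solve_ik(tcp(-167,-39.5,150),quat(s))or [9]*6)[5]) if not isinstance(solve_ik(tcp(-167,-39.5,150),quat(s)),np.ndarray) else abs(solve_ik(tcp(-167,-39.5,150),quat(s))[5]))
print(sg)
move_ptp(tcp(-130,-39.5,190),quat(sg)); command_gripper(61)
pos,q=get_ee_pos(),get_tool_rot()
im=camera("wrist")[:,:,::-1].copy();cv2.imwrite("pics/w0.png",im);np.savez("w0.npz",pos=pos,q=q,sg=sg)
L=[(-200,36,22),(-200,-36,22),(-205,-82,67),(35,-82,67),(88,-42,56),(-212,-42,56),(180,36,22),(66,9,54)]+[(p[3]+a,b,c) for a,b,c in((-75,-30,66),(-75,30,66),(75,-30,45),(75,30,45))]
for u in wproj(w(L),pos,q): cv2.circle(im,tuple(int(round(v)) for v in u),3,(255,0,255),1)
cv2.imwrite("pics/w1.png",im);print(get_time(),get_width(),np.round(wproj(w(L),pos,q)).tolist())
E
```

```text
1 -167 150 [ 0.02 -0.    1.9  -0.    1.24 -0.3 ]
1 -167 30 [ 0.02  0.18  1.98 -0.    0.99 -0.3 ]
1 12 150 [-0.3   0.1   1.79 -0.    1.25 -0.63]
1 12 30 [-0.3   0.27  1.86 -0.    1.01 -0.63]
-1 -167 150 [ 0.02 -0.    1.9  -0.    1.24  2.84]
-1 -167 30 [ 0.02  0.18  1.98 -0.    0.99  2.84]
-1 12 150 [-0.3   0.1   1.79 -0.    1.25  2.51]
-1 12 30 [-0.3   0.27  1.86 -0.    1.01  2.51]
1
2.8667 60.91059757201923 [[390.0, 122.0], [325.0, 121.0], [276.0, 119.0], [287.0, 326.0], [320.0, 350.0], [319.0, 111.0], [369.0, 373.0], [359.0, 337.0], [331.0, 181.0], [392.0, 182.0], [329.0, 297.0], [378.0, 296.0]]
```

View pics/w1.png

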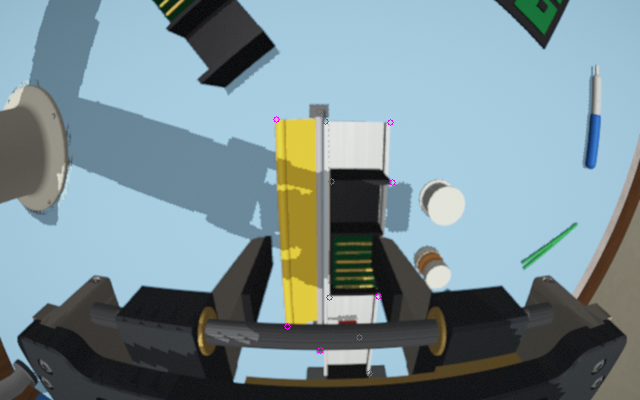

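The wrist view confirms the fit to about 2 px (bar end 276,120; chute end 390,122). The plate top reads a few px behind the prediction (row 170–182), so the rack may sit a few mm further back. I'll enlarge that part.

```bash
python3 - <<'E'
import cv2
a=cv2.imread("pics/w0.png")[100:305,265:405]
cv2.imwrite("pics/w2.png",cv2.resize(a,None,fx=2.9,fy=2.9,interpolation=cv2.INTER_CUBIC))
from h import *
d=np.load("w0.npz")
for x in(-68,-76): print([( (u-[265,100])*2.9).round().tolist() for u in wproj(w([(x-75,-30,66),(x-75,30,66),(x-75,30,22),(x-70,30,66),(x+75,-30,45),(x+75,30,45)]),d["pos"],d["q"])])
M=np.array(camera_info("wrist")["tool_from_camera"]);print(M.round(2).tolist())
E
```

```text
[[192.0, 237.0], [367.0, 238.0], [343.0, 211.0], [366.0, 252.0], [187.0, 573.0], [327.0, 570.0]]
[[192.0, 214.0], [368.0, 215.0], [343.0, 191.0], [367.0, 230.0], [187.0, 557.0], [329.0, 554.0]]
[[-0.0, -0.95, -0.3, 85.26], [1.0, -0.0, 0.0, -0.07], [-0.0, -0.3, 0.95, 20.07], [0.0, 0.0, 0.0, 1.0]]
```

View pics/w2.png

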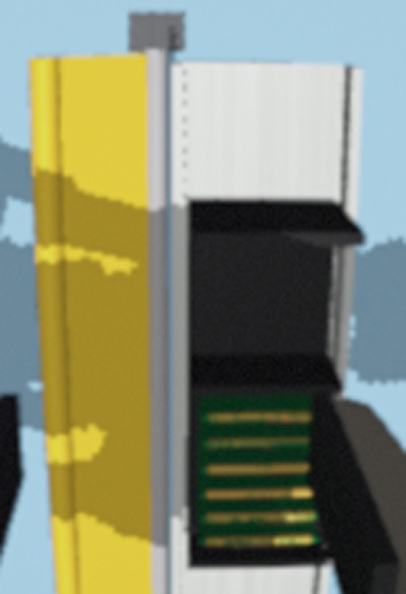

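Rear face at crop rows 200–240, front at 565: the rack is at chute x ≈ -72 and its push face at ≈ -147. I'll press the bar with the finger 18 mm behind the plate.

```bash
python3 - <<'E'
from h import *
q=quat(1)
line_to(tcp(-175,-39.5,190),q); line_to(tcp(-175,-39.5,95),speed=150)
print(get_wrist_force().round(1) if hasattr(get_wrist_force(),'round') else get_wrist_force())
for z in(75,65,50,34):
    r=line_to(tcp(-175,-39.5,z),speed=40,until_force=15)
    print(z,r,np.round(get_wrist_force(),1),np.round(get_ee_pos(),1),get_time())
    if r: break
dwell(.3);print(np.round(get_wrist_force(),1),np.round(get_moment(),2))
cv2.imwrite("pics/s2.png",cv2.resize(camera("scene")[130:310,230:400,::-1],None,fx=3.3,fy=3.3,interpolation=cv2.INTER_CUBIC))
E
```

```text
[-0.3  0.2  0.2]
75 False [-0.5 -0.3  0.2] [469.7 138.1 264.9] 4.75
65 False [1.2 0.1 0.6] [469.9 138.  255.1] 5.15
50 False [ 0.5 -0.6  3.3] [469.6 138.  239.9] 5.675
34 False [-0.4 -1.   3.7] [469.3 138.  223.7] 6.225
[-3.1 -1.8  2.8] [-0.34  0.56  0.07]
```

View pics/s2.png

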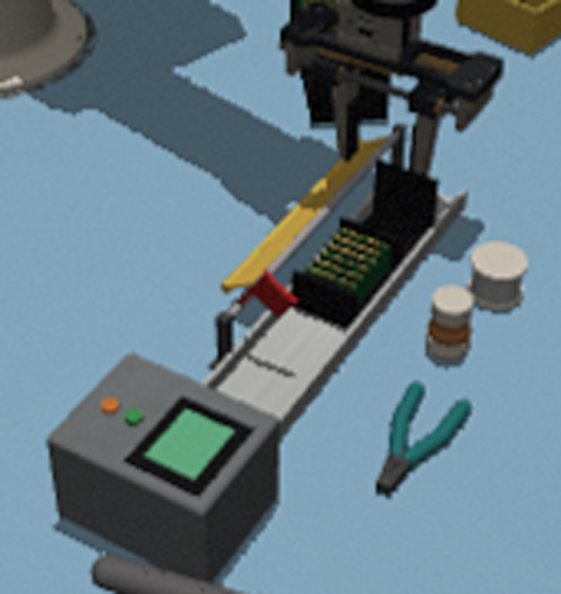

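The blade is swung up out of the chute (crop 272,292) and the rack is still behind it. I'll check the gate angle numerically before pushing.

```bash
python3 - <<'E'
from h import *
from fit import proj
for a in(.7,.85,1,1.1):
    P=[]
    for y,z in((9,20),(-17,20),(9,54)):
        dy,dz=y+42,z-50;P.append((68.5,-42+dy*np.cos(a)-dz*np.sin(a),50+dy*np.sin(a)+dz*np.cos(a)))
    print(a,((proj("scene",w(P))-[230,130])*3.3).round().tolist())
# bar edge outer end
for y,z in((-80,42),(-77,31),(-74,26)): print(((proj("scene",w([(35,y-4,z)]))-[230,130])*3.3).round())
E
```

```text
0.7 [[302.0, 322.0], [280.0, 329.0], [277.0, 287.0]]
0.85 [[299.0, 313.0], [280.0, 323.0], [271.0, 279.0]]
1 [[296.0, 303.0], [280.0, 318.0], [264.0, 273.0]]
1.1 [[292.0, 297.0], [279.0, 314.0], [259.0, 268.0]]
[[217. 271.]]
[[220. 282.]]
[[223. 288.]]
```

Angle ≈ 1.0 rad. Pushing now.

```bash
python3 - <<'E'
from h import *
def st(t,r): print(t,r,np.round(get_wrist_force(),1),np.round(get_ee_pos(),1),round(get_time(),2))
def chx(): d=get_ee_pos()-np.array([p[0],p[1],0]); return round(np.cos(p[2])*d[0]+np.sin(p[2])*d[1],1)
stop=False
for x,v in((-150,30),(-100,50),(-50,50),(-5,40)):
    stop=line_to(tcp(x,-39.5,34),speed=v,until_force=15); st(x,stop)
    if stop: break
if not stop:
    stop=line_to(tcp(18,-39.5,34),speed=15,until_force=10); st("end",stop)
print(chx())
cv2.imwrite("pics/s3.png",cv2.resize(camera("scene")[130:310,230:400,::-1],None,fx=3.3,fy=3.3,interpolation=cv2.INTER_CUBIC))
E
```

```text
-150 False [-3.8  2.   4. ] [477.7 114.3 224. ] 7.56
-100 False [-2.7  0.9  3.3] [493.8  67.  224. ] 8.71
-50 False [-3.1  1.4  3.2] [509.8  19.6 224. ] 9.86
-5 False [-3.1  3.   3.5] [524.2 -23.  224. ] 11.13
end True [-0.5  1.   3.9] [529.3 -38.1 224. ] 12.2
11.0
```

View pics/s3.png

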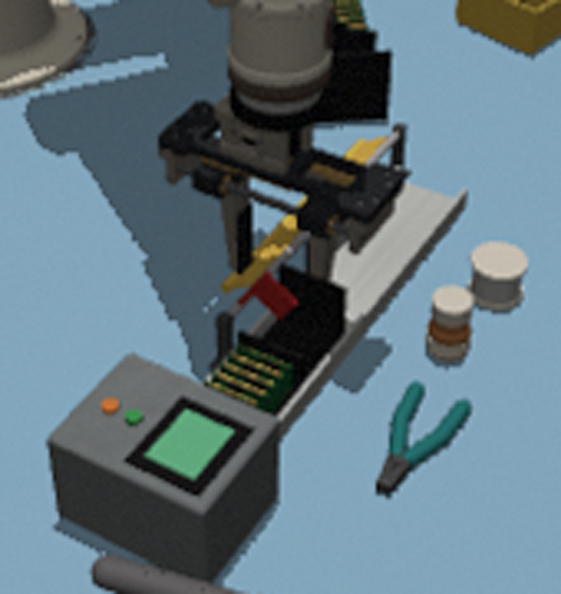

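The rack is at the tester with the gate still held up; contact came at finger x 11 (home ≈ 10). I'll press once more gently to confirm, then release.

```bash
python3 - <<'E'
from h import *
def st(t,r=0):
    d=get_ee_pos()-np.array([p[0],p[1],0]); print(t,r,np.round(get_wrist_force(),1),round(np.cos(p[2])*d[0]+np.sin(p[2])*d[1],1),round(get_time(),2))
st("now")
r=line_to(tcp(17,-39.5,34),speed=6,until_force=8); st("press",r)
dwell(.2); st("hold")
d=get_ee_pos()-np.array([p[0],p[1],0]); x=np.cos(p[2])*d[0]+np.sin(p[2])*d[1]
line_to(tcp(x-4,-39.5,34),speed=15); st("back")
line_to(tcp(x-4,-39.5,85),speed=50); line_to(tcp(x-4,-39.5,200)); st("up")
line_to(tcp(x-150,-120,230)); dwell(.3); st("clear")
cv2.imwrite("pics/s4.png",cv2.resize(camera("scene")[130:310,230:400,::-1],None,fx=3.3,fy=3.3,interpolation=cv2.INTER_CUBIC))
E
```

```text
now 0 [-0.2  0.8  5.1] 10.9 12.25
press True [-0.4  0.7  4.8] 11.7 12.82
hold 0 [1.3 0.5 4.5] 11.7 13.02
back 0 [ 0.2 -2.1  3.2] 7.8 13.43
up 0 [-0.6  0.6  1.4] 7.5 15.51
clear 0 [-0.3 -0.7  0.4] -138.1 17.09
```

View pics/s4.png

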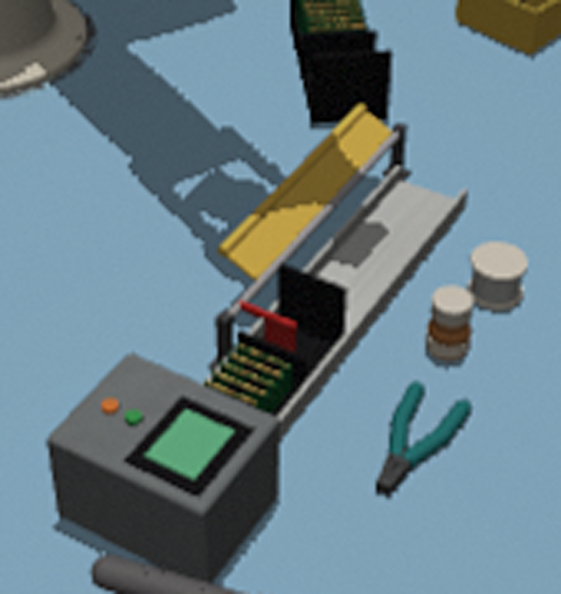

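The gate is shut in the bay behind the boards (crop 275,325), and the jar, cutters and spool look unmoved. A quick check of the rack's x, then hand-in.

```bash
python3 - <<'E'
from h import *
from fit import proj
for x in(80,88,95): print(x,((proj("scene",w([(x-75,-30,66),(x-75,30,66)]))-[230,130])*3.3).round().tolist())
E
```

```text
80 [[292.0, 250.0], [357.0, 276.0]]
88 [[287.0, 256.0], [352.0, 281.0]]
95 [[282.0, 261.0], [348.0, 286.0]]
```

The measured corners, (283,265) and (345,289), fit x ≈ 95 or slightly more, so the rack is home.

```bash
python3 -c "
from station import *
print(sign_off(),get_time())"
```

```text
the job is handed in; nothing more can be done
the job is handed in; nothing more can be done
```

The job is handed in at about 17 s of the 43 s allowed: from the last picture and the force stops, the rack is home at chute x ≈ 95 mm, the gate is shut behind the boards, the hand is clear, and the jar, cutters and spool look unmoved; the hand-in call gave no verdict.

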